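# Dial open the sample lock box

## Task

Unlock the sample lock box on the bench: turn its dial right (clockwise) to 7 without running past it, left to 4, then right to 6, pausing a moment on each number. Then slide the blue bolt knob fully over towards the dial and gently pull the drawer open to its stop, so that the vials in it stay standing. Let go of everything, and leave the jar on the box and the other things on the bench undisturbed.

Things in the scene. Friction and masses are not known exactly. Their poses are not given: they have to be found in the camera images.
- lockbox: White steel box with a blue drawer front, fixed to the bench, 140 mm high. Origin: on the bench, below the dial's axis. Its axes: x to the box's back, y to the left as one faces the drawer, z up. Drawer front's face at x = -105 mm, back at x = +125, sides at y = -130 and +150. On its flat top: the dial with its scale, the bolt left of it, a small jar at the back right.
- dial_scale (a point): Centre of the dial's fixed black scale plate, on its top face (143 mm above the bench), 116 mm across, 3 mm thick. It has 11 ticks at its rim, numbered 0 to 10 clockwise, 24 degrees apart: 5 (long, yellow) points to the box's back (+x), 0 (long, green) lies to the left front, 10 (long, red) to the right front; the ticks between are short and white.
- dial (a joint): Angle of the dial, rad: 0 with the pointer at number 0, growing clockwise seen from above (turning right), 0.4189 rad per number, so number n is at 0.4189 n. Stops at 0 and at 10 (4.189 rad). Starts between about 0 and 3. Turns with about 0.08 N m of friction and stays where it is left.
- dial_grip (a point): On the dial's axis, at the height to grip (168 mm above the bench). The dial is a round upright aluminium knob, 44 mm across, standing from 148 to 183 mm above the bench, over a flat grey skirt, 62 mm across. An orange line on the knob's top and on its skirt is the pointer.
- bolt (a joint): Travel of the bolt, m: 0 locked (away from the dial), 0.030 fully withdrawn (towards the dial, along the box's -y), where it stays. About 1.5 N of friction. The lock's works stop it unless the dial is on 6, and once withdrawn it holds the dial there.
- bolt_knob (a point): Centre of the blue bolt knob: upright, round, 18 mm across, 22 mm tall, centre 165.5 mm above the bench, its top at 176.5 mm. On the box's left, 110 mm (locked) to 80 mm (withdrawn) from the dial's axis, along the box's y. Under it there is a flat steel plate, 2 mm thick, and a foot reaching 6.5 mm above the box's top.
- drawer (a joint): Travel of the drawer, m: 0 shut, 0.090 at its stop; it slides out along the box's -x. About 2 N of friction. It cannot move until the bolt is withdrawn.
- drawer_handle (a point): Middle of the drawer's bar handle: a level steel bar, 11 mm thick, 120 mm long along the box's y, 117 mm above the bench (23 mm below the box's top), its axis 45 mm out from the drawer front; it moves with the drawer.
- vial_a_mid (a point): Loose amber vial with a white cap, 32 mm across, 60 mm tall, standing in the right half of the drawer (hidden until the drawer is open); the point is its centre.
- vial_b_mid (a point): Loose amber vial with an orange cap, 32 mm across, 60 mm tall, standing in the left half of the drawer (hidden until the drawer is open); the point is its centre.
- top_jar_mid (a point): Loose clear jar with a blue cap, 44 mm across, 42 mm tall, standing on the top of the box towards its back right corner; the point is its centre.
- reagent1: Loose bystander on the bench, to be left alone: clear glass bottle with an orange cap, 70 mm across, about 150 mm tall. Origin: centre of its underside.
- reagent2: Loose bystander on the bench, to be left alone: clear glass bottle with a blue cap, 60 mm across, about 130 mm tall. Origin: centre of its underside.
- tipbox: Loose bystander on the bench, to be left alone: blue box with a clear cover, 120 x 85 x 62 mm. Origin: centre of its underside.
- tuberack: Loose bystander on the bench, to be left alone: pink open rack with tubes, 130 x 80 x 68 mm. Origin: centre of its underside.
- beaker: Loose bystander on the bench, to be left alone: glass beaker, 70 mm across, 90 mm tall. Origin: centre of its underside.
- marker: Loose bystander on the bench, to be left alone: black marker pen with a green end, lying, 120 mm long, 16 mm thick. Origin: centre of its underside.
Mind the look-alikes: they are no part of the job. There is more than one size of the part that bears top_jar_mid; the job needs the smaller.

How it is judged:
On the way, in this order (a step that is already met when the one before it is completed fails the run):
1. the dial is turned right and rests on 7 (within 8 degrees) (value of joint dial between 2.7922 and 3.0722 rad), for 0.2 s.
2. then it is turned left and rests on 4 (within 8 degrees) (value of joint dial between 1.5355 and 1.8155 rad), for 0.2 s.
3. then it is turned right and rests on 6 (within 8 degrees) (value of joint dial between 2.3733 and 2.6533 rad), for 0.2 s.
4. the bolt is slid over towards the dial, at least 25 of its 30 mm (value of joint bolt above 0.025 m), for 0.1 s.
5. the drawer is pulled open, at least 78 of its 90 mm (value of joint drawer above 0.078 m), for 0.1 s.
At the end, for the whole second after the job is handed in: The drawer is out by at least 78 of its 90 mm, the bolt withdrawn by at least 25 of its 30 mm, the dial still on 6 (within 14 degrees), both vials in the drawer and the jar on the box upright (within 11 degrees) (value of joint drawer above 0.078 m and value of joint bolt above 0.025 m and value of joint dial between 2.2633 and 2.7633 rad and angle between each of vial_a_mid, vial_b_mid, top_jar_mid's own z axis and vertical below 0.2 rad); the robot touches nothing.
It fails at once if the dial is turned past 7 by more than half a division (value of joint dial above 3.1416 rad).
It fails at once if a vial in the drawer is tipped by more than 29 degrees (angle between any of vial_a_mid, vial_b_mid's own z axis and vertical above 0.5 rad).
It fails at once if the jar on the box is tipped or moved by more than 30 mm (angle between top_jar_mid's own z axis and vertical above 0.5 rad or distance of top_jar_mid from where it was at the start of the episode above 0.03 m).
It fails at once if a bottle, box, rack, beaker or pen on the bench is tipped or moved by more than 30 mm (distance of any of reagent1, reagent2, tipbox, tuberack, beaker, marker from where it was at the start of the episode above 0.03 m or angle between any of reagent1, reagent2, tipbox, tuberack, beaker, marker's own z axis and vertical above 0.5 rad).
It also fails if it takes over 67 s, if anything falls off the work surface, if the arm or the gripper's body presses on something with over 40 N, if the wrist force passes 120 N, or if a joint passes its speed limit or range.

## Robot

A 6-joint arm with a two-finger parallel gripper is mounted at the origin on the work surface. World frame = base frame: x ahead of the robot, y to its left, z up, the work surface at z = 0. Lengths are in m, angles in rad, forces in N, time in s.
With the tool pointing down it reaches from about 0.35 to 0.775 m from the base axis. Payload 5.5 kg.
Tool frame: the origin (TCP) lies between the finger pads; the fingertips stand 19 mm ahead of it and the grasp point (between the pads) is the TCP (env.tcp_to_tips is the distance from the TCP to the fingertips, in m); z points along the fingers, y is the direction in which the jaws open and shut (so a half turn about z gives the same grasp; the last joint's range is limited). The gripper opens to 85 mm and grips with 20 to 120 N. Pads are 22 mm wide; open, the fingers measure 114 mm over their backs; the gripper's body (76 mm by 85 mm) begins 54 mm behind the grasp point. The pads swing forward as they close: fully open they stand 13 mm farther back than shut.
Start: joints at [0.983, 0.313, 0.046, 1.304, 0, 1.431], TCP at [0.249, 0.518, 0.25] pointing down, gripper open.
Joint ranges: [-2.76, 2.76], [-0.86, 1.69], [-1.03, 1.26], [-2.2, 2.34], [-1.47, 1.5], [-3.14, 3.14]. Speed limits (rad/s): [2.57, 2.57, 3.14, 3.14, 3.14, 3.14].

## Interface

Orientations are given as a unit quaternion [w, x, y, z].
In Python, from workcell import env, eyes, job gives the robot as it stands. The module is installed in compiled form; this text tells all that it offers.
- The arm moves only by the tool move_arm, never from a script. Its argument "commands" is a list of rows, each a list of 3 entries, a list of its own where there are three numbers: the shift along the world's x, y, z as a fraction of full scale, then the turn, a rotation vector about the world's x, y, z as a fraction of full scale, then the gripper command: -1 is shut, 1 is fully open, values between are in proportion. In form: [[[x, y, z], [wx, wy, wz], gripper], ...]. A call has 1 to 5 rows; each row shifts and turns the commanded pose from where the row before left it; what a row does not reach is not made up. Full scale, the value 1, is 0.04 m for a shift and 8 degrees for a turn. A row lasts 1/10 s, in which the tool goes at most 50 mm and 8.59 degrees, less where a joint would pass 70% of its speed; a pose out of reach is approached as far as the arm can. A call with a number of a shift or a turn outside -1 to 1 is refused whole. A call with a gripper value outside its range is refused whole. The fingers move at their own pace and stop on an object; "newtons" is the grip in N (left out, the last holds). Time passes only in rows, so rows that do not move let the fingers close. It gives the time, the measured TCP pose, the force and the opening at its end, in the units of the state.
- env.get_state(): the state, without advancing time (a new reading comes with each control period).
- eyes.read_camera(name): name is "scene" or "side" or "wrist"; returns a dict with "frame" (384x512x3 uint8, red, green, blue), "mtx" (3x3 intrinsics, pixels), "camera_from_world" (4x4, takes a point from world to camera coordinates); the wrist camera has in their place "mount" (4x4, takes a point from camera to tool coordinates, whose origin is the TCP and whose axes are the flange's). Camera axes: x right, y down, z forward; pixel columns grow to the right and rows downward; lengths in m; the calibration is good to about 2 mm. A picture is of the moment at which its call begins: read the wrist's pose just before it. There is no depth.
- job.hand_in(): hands the job in, once; it reports no verdict.
The state is a dict: "clock": time; "joint_pos": joint angles; "qvel": joint speeds; "tau": joint torques, N m; "tcp_pos": TCP position; "orientation": TCP orientation; "wrist_force": force on the tool from outside, world axes, zero at the start; "ft_torque": the same for the moment, N m; "finger_gap": finger opening in m.
Only numpy, scipy, OpenCV 4.12 (cv2) and the standard library are available. Lean on these libraries where they do the work, as an engineer would, in place of code of your own. Each camera call takes 0.05 s, during which the arm holds its last target.

## Working session

There is one attempt and no reset: what is moved stays moved. The work goes in short steps, Python scripts to look and compute and a tool call to move; the robot and the scene stay as the last step left them, time stands still between calls to the robot, and variables do not carry over. Pictures are saved under pics/ and viewed, and the job is handed in when it is done.

Besides the shell and the picture viewer there is one more tool, called after ">>>" as name([rows], argument=value, ...), one row to a line, values as JSON. move_arm: Moves the arm, as the interface text tells. Its arguments: {"type":"object","properties":{"commands":{"type":"array","items":{"type":"array"}},"newtons":{"type":"number"}},"required":["commands"]}

```bash
mkdir -p pics; python3 - <<'E'
from workcell import env, eyes, job
import cv2
s=env.get_state(); print(s)
for n in ("scene","side","wrist"):
    c=eyes.read_camera(n)
    cv2.imwrite(f"pics/{n}0.png",cv2.resize(c["frame"][:,:,::-1],(800,600),interpolation=cv2.INTER_CUBIC))
    print(n,c["mtx"].tolist(),c.get("camera_from_world",c.get("mount")).round(4).tolist())
E
```

```text
{'clock': 0.0, 'joint_pos': array([ 9.83415318e-01,  3.13999875e-01,  4.49951792e-02,  1.30358872e+00,
       -6.57919105e-06,  1.43122893e+00]), 'qvel': array([ 6.07291467e-04,  6.54705442e-04, -5.88794783e-04, -1.42782295e-03,
       -1.14208492e-03, -8.75379731e-05]), 'tau': array([-1.33850644e-03, -4.80631614e+01,  2.98532706e+01,  1.94873207e-02,
       -3.25799529e-04, -7.95342032e-06]), 'tcp_pos': array([0.24870603, 0.51791528, 0.24941575]), 'orientation': array([-3.16379789e-04,  2.22040495e-01,  9.75037031e-01, -8.41011513e-04]), 'wrist_force': array([ 0.87984653, -0.85525604, -0.26106484]), 'ft_torque': array([-0.00106448, -0.03041958, -0.0156698 ]), 'finger_gap': 0.08515494044128633}
scene [[495.9691983284043, 0.0, 242.96841234601342], [0.0, 495.9691983284043, 192.98592574791658], [0.0, 0.0, 1.0]] [[-0.7345, 0.6785, 0.0077, 0.4085], [0.5729, 0.6262, -0.5288, -0.2096], [-0.3637, -0.384, -0.8487, 1.7592], [0.0, 0.0, 0.0, 1.0]]
side [[352.30576701111147, 0.0, 253.45210464185405], [0.0, 352.30576701111147, 183.19139575723062], [0.0, 0.0, 1.0]] [[0.7652, -0.6436, -0.0116, -0.4231], [-0.4603, -0.5345, -0.7088, 0.2956], [0.45, 0.5477, -0.7053, 1.1985], [0.0, 0.0, 0.0, 1.0]]
wrist [[290.9460652746213, 0.0, 256.6112429644991], [0.0, 290.9460652746213, 189.34781870601893], [0.0, 0.0, 1.0]] [[0.0017, -0.9619, -0.2736, 0.0708], [1.0, 0.0011, 0.0023, -0.001], [-0.0019, -0.2736, 0.9619, -0.1233], [0.0, 0.0, 0.0, 1.0]]
```

View pics/scene0.png

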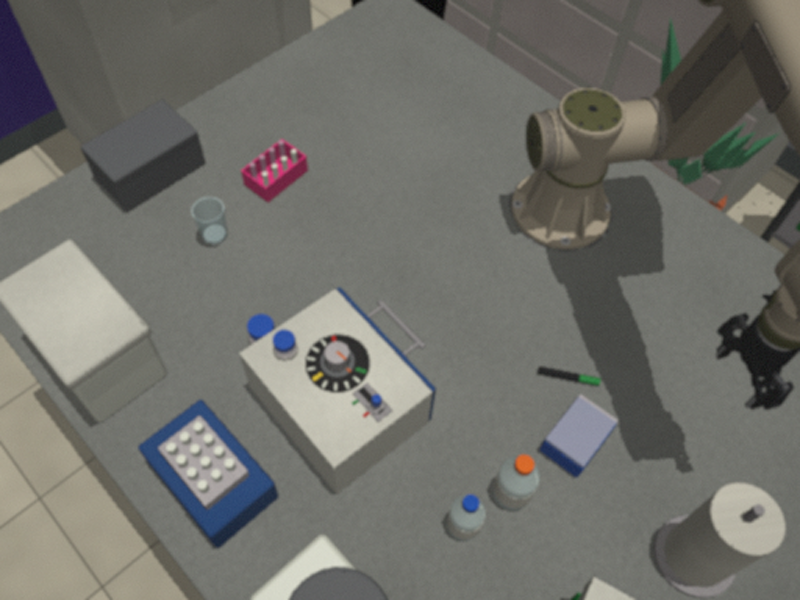

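View pics/side0.png

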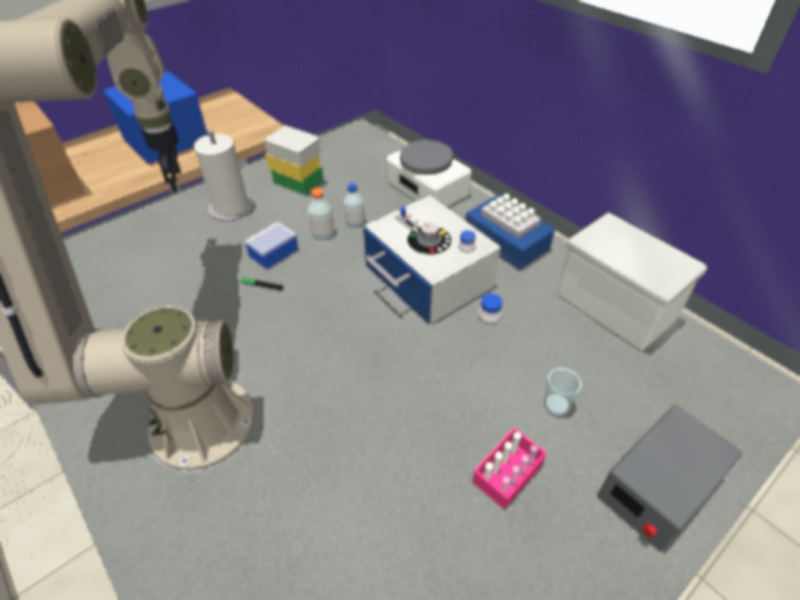

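View pics/wrist0.png

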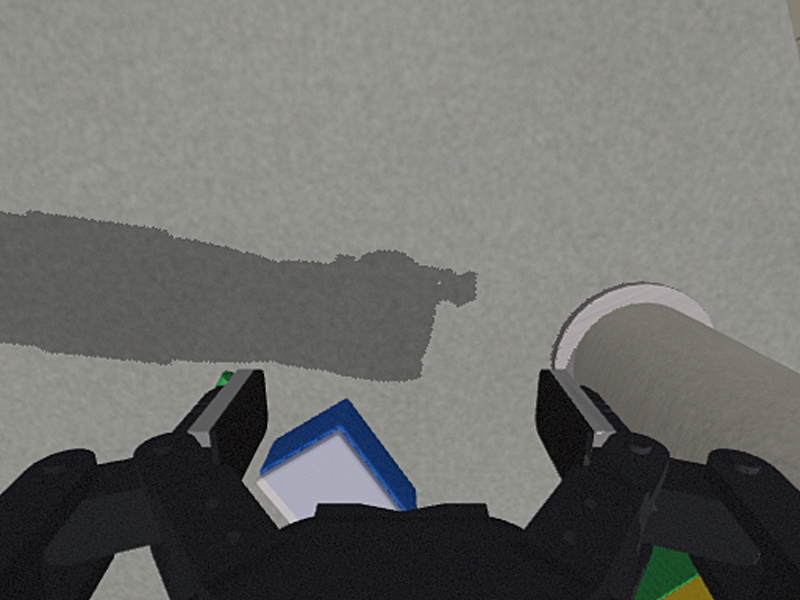

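The scene picture shows the lock box at (340,385), its dial at (337,357), the bolt knob at (376,401) and the handle at (400,325). There are two blue-capped jars: the small one on the box top at (285,343), and a larger one on the bench behind it at (260,328). The one on the box is top_jar_mid. Next I'll enlarge the box.

```bash
python3 - <<'E'
from workcell import env, eyes, job
import cv2
for n,(x0,y0,w,h) in {"scene":(145,180,140,105),"side":(225,120,110,83)}.items():
    c=eyes.read_camera(n)["frame"][y0:y0+h,x0:x0+w,::-1]
    k=800/w
    cv2.imwrite(f"pics/{n}1.png",cv2.resize(c,(800,600),interpolation=cv2.INTER_CUBIC)); print(n,800/w,600/h)
E
```

```text
scene 5.714285714285714 5.714285714285714
side 7.2727272727272725 7.228915662650603
```

View pics/scene1.png

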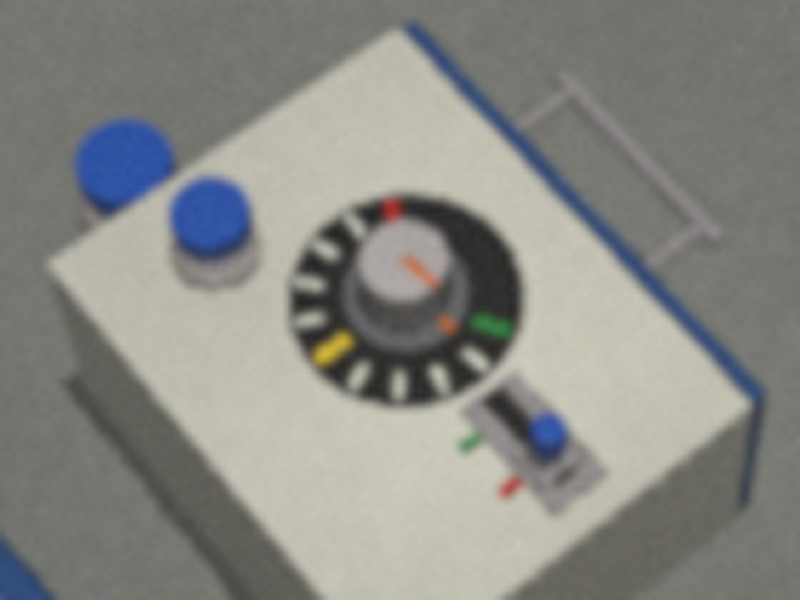

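View pics/side1.png

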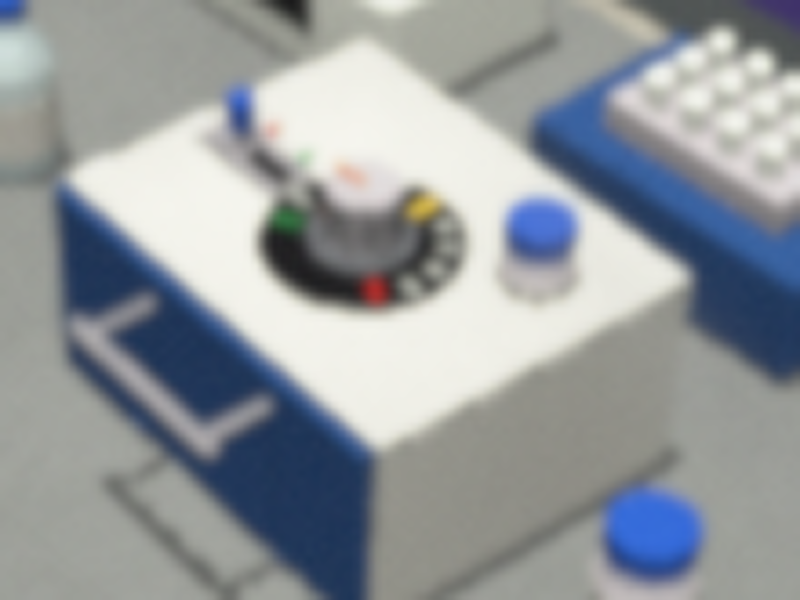

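```bash
cat > h.py <<'E'
from workcell import env, eyes, job
import cv2, numpy as np
from scipy.optimize import least_squares
from scipy.spatial.transform import Rotation as R
def proj(c,P):
    M=c["camera_from_world"]; q=P@M[:3,:3].T+M[:3,3]; p=q@c["mtx"].T; return p[:,:2]/p[:,2:]
def b2w(pose,P):
    P=np.atleast_2d(P).astype(float)/1000; c,s=np.cos(pose[2]),np.sin(pose[2])
    return np.c_[pose[0]+c*P[:,0]-s*P[:,1],pose[1]+s*P[:,0]+c*P[:,1],P[:,2]]
def w2b(pose,p):
    c,s=np.cos(pose[2]),np.sin(pose[2]); d=np.array(p[:2])-pose[:2]
    return 1000*np.array([c*d[0]+s*d[1],-s*d[0]+c*d[1],p[2]])
def ray(c,uv):
    M=c["camera_from_world"]; d=np.linalg.inv(c["mtx"])@np.array([*uv,1.]); o=-M[:3,:3].T@M[:3,3]; return o,M[:3,:3].T@d
def onz(c,uv,z):
    o,d=ray(c,uv); return o+d*(z-o[2])/d[2]
E
python3 - <<'E'
from h import *
cs,cd=eyes.read_camera("scene"),eyes.read_camera("side")
A=[((-105,-130,140),(414,22)),((-105,150,140),(762,395)),((125,-130,140),(47,262)),((0,0,143),(404,301)),((0,110,165.5),(548,435)),((-150,0,117),(640,158))]
B=[((-105,-130,140),(373,455)),((-105,150,140),(62,185)),((125,-130,140),(690,275)),((0,110,165.5),(240,110)),((-150,60,117),(78,325)),((-150,-60,117),(212,450))]
Pa=np.array([a[0] for a in A]);ua=np.array([a[1] for a in A])/5.714-.5*0+np.array([145,180])-.4
Pb=np.array([a[0] for a in B]);ub=np.array([a[1] for a in B])/np.array([7.2727,7.229])+np.array([225,120])-.4
f=lambda p:np.r_[(proj(cs,b2w(p,Pa))-ua).ravel(),(proj(cd,b2w(p,Pb))-ub).ravel()]
r=least_squares(f,[0.5,0.2,0],loss="soft_l1"); r2=[least_squares(f,[.5,.2,y]) for y in (0,1,-1,2)]
r=min(r2,key=lambda q:q.cost); p=r.x
print(p,np.degrees(p[2])); print(f(p).reshape(-1,2).round(1))
np.save("pose.npy",p)
for n,z,uv in(("skirt",.146,(447,325)),("top out",.183,(437,285)),("top in",.183,(405,258))):
    w=onz(cs,np.array(uv)/5.714+[145,180]-.4,z); b=w2b(p,w)
    print(n,b.round(1),"dial",(np.degrees(-np.arctan2(b[1],b[0]))+120))
for n,q in (("grip",(0,0,168)),("bolt",(0,110,165.5)),("handle",(-150,0,117))): print(n,b2w(p,q).round(4))
# jar
w=onz(cs,np.array((210,215))/5.714+[145,180]-.4,.182); print("jar",w2b(p,w).round(0))
E
```

```text
[ 0.67464555  0.01200066 -0.05779926] -3.311653806970054
[[-0.7 -1. ]
 [ 0.8 -0.2]
 [-0.8  0. ]
 [-0.1 -0.4]
 [-0.4  0.7]
 [-0.8  0.1]
 [-1.3 -0.1]
 [-1.5 -0.7]
 [ 0.4 -0.2]
 [ 0.1 -0.1]
 [-0.   0.1]
 [-0.4 -0.3]]
skirt [ -6.8  26.1 146. ] dial 15.39498364578074
top out [ -5.4  21.8 183. ] dial 16.070830423579125
top in [ -2.5   0.7 183. ] dial -45.06156945261273
grip [[0.6746 0.012  0.168 ]]
bolt [[0.681  0.1218 0.1655]]
handle [[0.5249 0.0207 0.117 ]]
jar [ 56. -78. 182.]
```

The pose fit agrees within about 1.5 px. The dial axis is at (0.6746, 0.012), the box yaw is -3.3°, and the pointer reads about 15.7° (number 0.65). I'll move above the dial, unwinding joint 6 on the way.

>>> move_arm([
  [[0.5,-0.6,0.1],[0,0,0.75],0.7],
  [[0.62,-0.75,0.1],[0,0,0.75],0.7],
  [[0.62,-0.75,0],[0,0,0.75],0.7],
  [[0.62,-0.75,0],[0,0,0.75],0.7],
  [[0.62,-0.75,0],[0,0,0.75],0.7],
], newtons=40)

```text
clock: 0.85
tcp_pos: [0.3689, 0.3731, 0.2585]
orientation: [0.0, -0.04, 0.999, 0.0]
wrist_force: [-0.5, -0.4, -0.3]
finger_gap: 0.0728
```

>>> move_arm([
  [[0.64,-0.75,0],[0,0,0.75],0.7],
  [[0.64,-0.75,0],[0,0,0.75],0.7],
  [[0.64,-0.75,0],[0,0,0.75],0.7],
  [[0.64,-0.75,0],[0,0,0.75],0.7],
  [[0.64,-0.75,0],[0,0,0.75],0.7],
])

```text
clock: 1.35
tcp_pos: [0.4971, 0.223, 0.2585]
orientation: [0.0, -0.297, 0.955, 0.0]
wrist_force: [1.0, 0.3, 0.5]
finger_gap: 0.0726
```

>>> move_arm([
  [[0.64,-0.75,0],[0,0,0.75],0.7],
  [[0.64,-0.75,0],[0,0,0.75],0.7],
  [[0.64,-0.75,0],[0,0,0.75],0.7],
  [[0.64,-0.75,0],[0,0,0.75],0.7],
  [[0.4,-0.5,0],[0,0,0.75],0.7],
])

```text
clock: 1.85
tcp_pos: [0.6162, 0.082, 0.258]
orientation: [0.0, -0.533, 0.846, -0.0]
wrist_force: [-0.3, 0.5, -0.1]
finger_gap: 0.0723
```

>>> move_arm([
  [[0.5,-0.6,0],[0,0,0.7],0.7],
  [[0.5,-0.6,0],[0,0,0.7],0.7],
  [[0.3,-0.4,0],[0,0,0],0.7],
  [[0.16,-0.15,0],[0,0,0],0.7],
  [[0,0,0],[0,0,0],0.7],
])

```text
clock: 2.35
tcp_pos: [0.6734, 0.0136, 0.2577]
orientation: [-0.0, -0.612, 0.791, 0.0]
wrist_force: [-0.3, 0.9, 1.3]
finger_gap: 0.0722
```

```bash
cat >> h.py <<'E'
def wproj(s,c,P):
    q=s["orientation"]; Rt=R.from_quat([q[1],q[2],q[3],q[0]]).as_matrix()
    T=np.eye(4);T[:3,:3]=Rt;T[:3,3]=s["tcp_pos"]; M=np.linalg.inv(T@c["mount"])
    return proj({"camera_from_world":M,"mtx":c["mtx"]},P)
E
python3 - <<'E'
from h import *
s=env.get_state(); c=eyes.read_camera("wrist"); p=np.load("pose.npy")
print(s["tcp_pos"],s["orientation"],s["joint_pos"].round(3))
im=cv2.resize(c["frame"][:,:,::-1],(800,600),interpolation=cv2.INTER_CUBIC).copy()
k=800/512
for q in [(0,0,183),(0,110,176.5),(-105,150,140),(125,150,140)]+[(50*np.cos(np.radians(120-24*n)),50*np.sin(np.radians(120-24*n)),143) for n in range(11)]:
    u=wproj(s,c,b2w(p,q))[0]*k; cv2.circle(im,tuple(int(v) for v in u),4,(255,0,255),1); print(q[0].__round__(),q[1].__round__(),u.round())
cv2.imwrite("pics/w2.png",im)
E
```

```text
[0.67342336 0.01357943 0.25769216] [-2.07112906e-04 -6.11879636e-01  7.90950805e-01  3.02363466e-04] [-0.099  0.516  0.37   1.425  0.    -1.416]
0 0 [394. 321.]
0 110 [434. 506.]
-105 150 [606. 490.]
125 150 [253. 547.]
-25 43 [453. 361.]
-5 50 [421. 377.]
15 48 [385. 380.]
33 37 [350. 369.]
46 20 [322. 346.]
50 0 [306. 314.]
46 -20 [304. 277.]
33 -37 [319. 242.]
15 -48 [348. 216.]
-5 -50 [386. 204.]
-25 -43 [426. 209.]
```

View pics/w2.png

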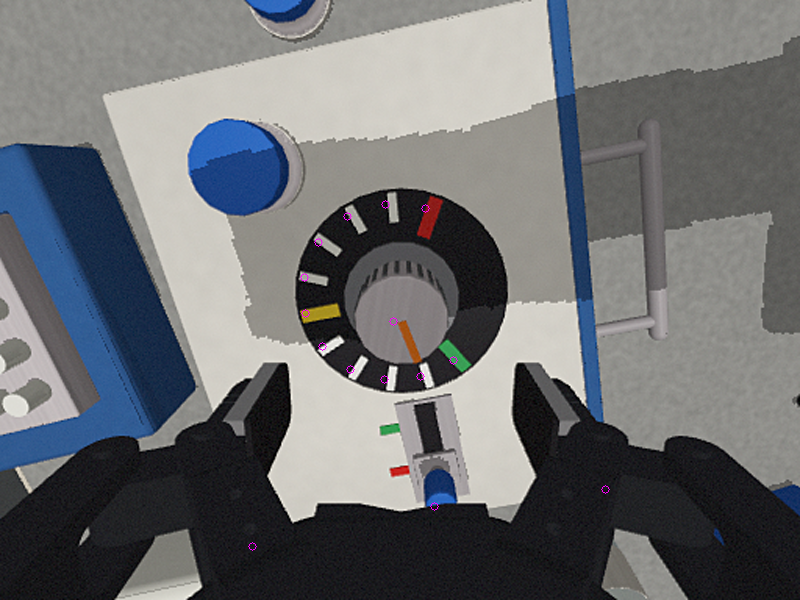

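```bash
python3 - <<'E'
from h import *
s=env.get_state(); c=eyes.read_camera("wrist"); p0=np.load("pose.npy")
A=[((0,0,143),(402,290.5)),((0,0,183),(402,321)),((125,-130,140),(105,97)),((-150,0,117),(653,230))]
P=np.array([a[0] for a in A]);u=np.array([a[1] for a in A])/1.5625-.2
f=lambda p:(wproj(s,c,b2w(p,P))-u).ravel()
r=least_squares(f,p0); print(r.x,f(r.x).reshape(-1,2).round(1)); p=r.x
# pointer
k=1.5625
phi=np.radians(np.arange(0,360,1))
u1=wproj(s,c,b2w(p,np.c_[20*np.cos(phi),20*np.sin(phi),183+0*phi]))*k
j=np.argmin(np.linalg.norm(u1-[415,360],axis=1)); print(120-j,u1[j])
print(wproj(s,c,b2w(p,[(22*np.cos(a),22*np.sin(a),143) for a in ()] or [(0,0,183)]))*k)
print(w2b(p,s["tcp_pos"]))
np.save("posew.npy",p)
E
```

```text
[ 0.66937489  0.01307348 -0.04087478] [[ 1.   3.1]
 [ 1.3 -1.2]
 [-3.9 -1.1]
 [ 1.9  0.8]]
27 [414.71931728 357.59484717]
[[403.78993244 318.83126628]]
[  3.41006099   1.55167286 257.935982  ]
```

The wrist view shows the knob top at (402,320), about 2 to 3 mm off the prediction, which is within calibration. The pointer end at (416,361) puts the dial at about 17°. The jaws are 72 mm apart, so there is enough room to descend here.

>>> move_arm([
  [[0,0,-0.5],[0,0,0],0.7],
  [[-0.03,-0.03,-0.6],[0,0,0],0.7],
  [[0,0,-0.6],[0,0,0],0.7],
  [[0,0,-0.4],[0,0,0],0.7],
  [[0,0,-0.1],[0,0,0],0.7],
])

```text
clock: 2.95
tcp_pos: [0.6698, 0.0147, 0.1684]
orientation: [-0.001, -0.613, 0.79, 0.002]
wrist_force: [-0.3, -0.3, 0.2]
finger_gap: 0.0725
```

>>> move_arm([
  [[0,0,0],[0,0,0],0.4],
  [[0,0,0],[0,0,0],0.2],
  [[0,0,0],[0,0,0],0.1],
  [[0,0,0],[0,0,0],0.0],
  [[0,0,0],[0,0,0],-0.1],
], newtons=25)

```text
clock: 3.45
tcp_pos: [0.6732, 0.0131, 0.1722]
orientation: [0.002, -0.613, 0.79, -0.001]
wrist_force: [1.9, 0.4, 5.9]
finger_gap: 0.0432
```

>>> move_arm([
  [[0,0,0],[0,0,0],-0.2],
  [[0,0,0],[0,0,0],-0.2],
], newtons=40)

```text
clock: 3.65
tcp_pos: [0.6732, 0.0131, 0.1722]
orientation: [0.002, -0.613, 0.79, -0.001]
wrist_force: [2.1, 0.7, 6.5]
finger_gap: 0.0431
```

```bash
python3 - <<'E'
from h import *
s=env.get_state(); print({k:np.round(v,4) for k,v in s.items()})
c=eyes.read_camera("wrist"); cv2.imwrite("pics/w3.png",cv2.resize(c["frame"][150:320,140:370,::-1],(800,591),interpolation=cv2.INTER_CUBIC))
E
```

```text
{'clock': np.float64(3.65), 'joint_pos': array([-9.9800e-02,  5.3140e-01,  1.8610e-01,  1.2215e+00,  4.0000e-04,
       -1.4183e+00]), 'qvel': array([-0.002 ,  0.0007, -0.0004, -0.0002, -0.0025, -0.001 ]), 'tau': array([-4.27500e-01, -5.51977e+01,  2.60843e+01,  7.26700e-01,
       -2.34900e-01,  3.27000e-02]), 'tcp_pos': array([0.6732, 0.0131, 0.1722]), 'orientation': array([ 0.0016, -0.6125,  0.7905, -0.0012]), 'wrist_force': array([2.1349, 0.7196, 6.5011]), 'ft_torque': array([ 0.1533, -0.2962,  0.0053]), 'finger_gap': np.float64(0.0431)}
```

View pics/w3.png

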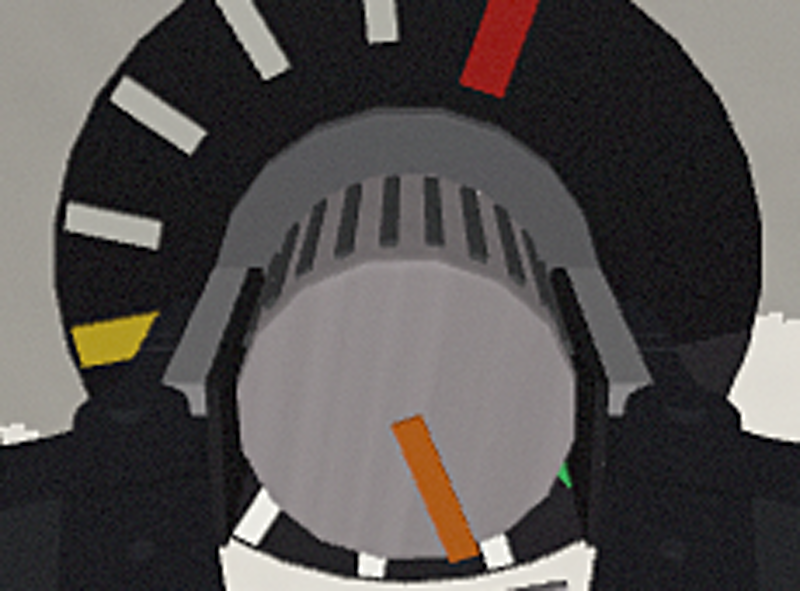

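```bash
python3 - <<'E'
from h import *
c=eyes.read_camera("wrist"); k=1.5625
T={10:(429,217),9:(392,207),8:(357,219),7:(328,244),6:(313,279),5:(321,314),4:(332,345),3:(358,368),2:(390,378),1:(427,376),0:(456,356)}
def pts(r1,r2):
    return np.array([[(r2 if n in(0,5,10) else r1)*np.cos(np.radians(120-24*n)),(r2 if n in(0,5,10) else r1)*np.sin(np.radians(120-24*n)),143] for n in T]+[(0,0,183.)])
u=np.array([*T.values(),(402,320)])
def pr(v,P):
    q=P@R.from_rotvec(v[:3]).as_matrix().T+v[3:6]; q=q@c["mtx"].T; return q[:,:2]/q[:,2:]*k
f=lambda v:(pr(v,pts(v[6],v[7]))-u).ravel()
best=None
for y in np.radians(range(0,360,30)):
    r0=(R.from_euler("x",-16,degrees=True)*R.from_euler("x",180,degrees=True)*R.from_euler("z",y)).as_rotvec()
    r=least_squares(f,np.r_[r0,0,0,400,50,48])
    if best is None or r.cost<best.cost: best=r
v=best.x; print(best.cost,v.round(2)); print(f(v).reshape(-1,2).round(1).tolist())
phi=np.arange(0,360)
for z,rr,px in((183,20,(416,361)),(183,3,(401,324))):
    U=pr(v,np.c_[rr*np.cos(np.radians(phi)),rr*np.sin(np.radians(phi)),z+0*phi]); j=np.argmin(np.linalg.norm(U-px,axis=1)); print(120-phi[j],U[j].round(1))
print("center",pr(v,np.array([[0,0,183.]])))
E
```

```text
5.45664171401052 [ 3.1000e-01  3.1200e+00  4.0000e-01  7.0000e-02 -3.5250e+01  3.8001e+02
  4.7210e+01  4.4470e+01]
[[0.4, -0.0], [0.7, 0.3], [-1.1, 0.1], [0.0, 0.5], [0.9, -0.7], [-0.8, -0.9], [-0.9, 0.7], [0.2, 0.2], [1.8, 0.6], [-0.1, -0.5], [-1.0, -0.2], [-0.2, 0.0]]
23 [415.6 359.6]
51 [400.7 326.3]
center [[401.78499923 320.00242508]]
```

Fitting all the ticks puts the dial at about 22.5°. I need about 145° clockwise.

>>> move_arm([
  [[0,0,0.05],[0,0,-0.3],-0.2],
  [[0,0,0],[0,0,-0.7],-0.2],
  [[0,0,0],[0,0,-0.8],-0.2],
  [[0,0,0],[0,0,-0.8],-0.2],
  [[0,0,0],[0,0,-0.4],-0.2],
])

```text
clock: 4.25
tcp_pos: [0.6734, 0.013, 0.1724]
orientation: [0.001, -0.433, 0.901, -0.001]
wrist_force: [5.5, 0.7, -2.0]
finger_gap: 0.0428
```

>>> move_arm([
  [[0,0,0],[0,0,-0.8],-0.2],
  [[0,0,0],[0,0,-1],-0.2],
  [[0,0,0],[0,0,-1],-0.2],
  [[0,0,0],[0,0,-1],-0.2],
  [[0,0,0],[0,0,-1],-0.2],
])

```text
clock: 4.75
tcp_pos: [0.6736, 0.0126, 0.1724]
orientation: [0.002, -0.111, 0.994, -0.001]
wrist_force: [6.7, -0.6, -2.2]
finger_gap: 0.0429
```

>>> move_arm([
  [[0,0,0],[0,0,-1],-0.2],
  [[0,0,0],[0,0,-1],-0.2],
  [[0,0,0],[0,0,-1],-0.2],
  [[0,0,0],[0,0,-0.5],-0.2],
  [[0,0,0],[0,0,0],-0.2],
])

```text
clock: 5.25
tcp_pos: [0.6736, 0.0123, 0.1724]
orientation: [0.002, 0.13, 0.991, -0.0]
wrist_force: [6.4, -1.4, -1.5]
finger_gap: 0.0429
```

```bash
cat >> h.py <<'E'
def shot(name,x0=140,y0=150,w=230,h=170,cam="wrist"):
    s=env.get_state(); c=eyes.read_camera(cam); k=800/w
    cv2.imwrite(name,cv2.resize(c["frame"][y0:y0+h,x0:x0+w,::-1],(800,int(h*k)),interpolation=cv2.INTER_CUBIC))
    q=s["orientation"]; print(s["clock"],s["tcp_pos"].round(4),"yaw_x",np.degrees(2*np.arctan2(q[2],q[1])).round(1),"F",s["wrist_force"].round(1),"gap",s["finger_gap"].round(4),"j6",s["joint_pos"][5].round(2)); return s,c
E
python3 -c "
from h import *
shot('pics/w4.png')"
```

```text
Traceback (most recent call last):
  File "h.py", line 24, in shot
    q=s["orientation"]; print(s["clock"],s["tcp_pos"].round(4),"yaw_x",np.degrees(2*np.arctan2(q[2],q[1])).round(1),"F",s["wrist_force"].round(1),"gap",s["finger_gap"].round(4),"j6",s["joint_pos"][5].round(2)); return s,c
                                                                                                                                                        ^^^^^^^^^^^^^^^^^^^^^
AttributeError: 'float' object has no attribute 'round'
```

View pics/w4.png

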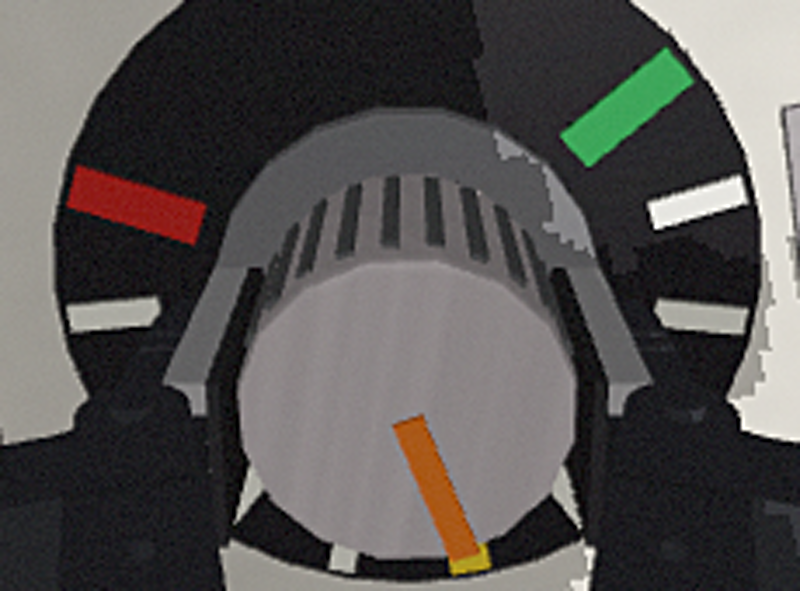

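The pads aren't slipping. The pointer is just short of the yellow 5, at about 113.5°. I need about 54° more to reach 7.

>>> move_arm([
  [[0,0,0],[0,0,-0.6],-0.2],
  [[0,0,0],[0,0,-1],-0.2],
  [[0,0,0],[0,0,-1],-0.2],
  [[0,0,0],[0,0,-1],-0.2],
  [[0,0,0],[0,0,-1],-0.2],
])

```text
clock: 5.8
tcp_pos: [0.6734, 0.012, 0.1724]
orientation: [0.002, 0.439, 0.899, -0.0]
wrist_force: [6.0, -2.6, -1.1]
finger_gap: 0.0428
```

>>> move_arm([
  [[0,0,0],[0,0,-0.8],-0.2],
  [[0,0,0],[0,0,-0.6],-0.2],
  [[0,0,0],[0,0,-0.3],-0.2],
  [[0,0,0],[0,0,0],-0.2],
  [[0,0,0],[0,0,0],-0.2],
])

```text
clock: 6.3
tcp_pos: [0.6732, 0.0119, 0.1724]
orientation: [0.002, 0.54, 0.842, 0.0]
wrist_force: [5.0, -2.2, -1.2]
finger_gap: 0.0428
```

```bash
sed -i 's/s\["finger_gap"\].round(4)/round(s["finger_gap"],4)/' h.py; python3 -c "
from h import *
shot('pics/w5.png')"
```

```text
6.3 [0.6732 0.0119 0.1724] yaw_x 114.7 F [ 5.  -2.2 -1.2] gap 0.0428 j6 1.04
```

View pics/w5.png

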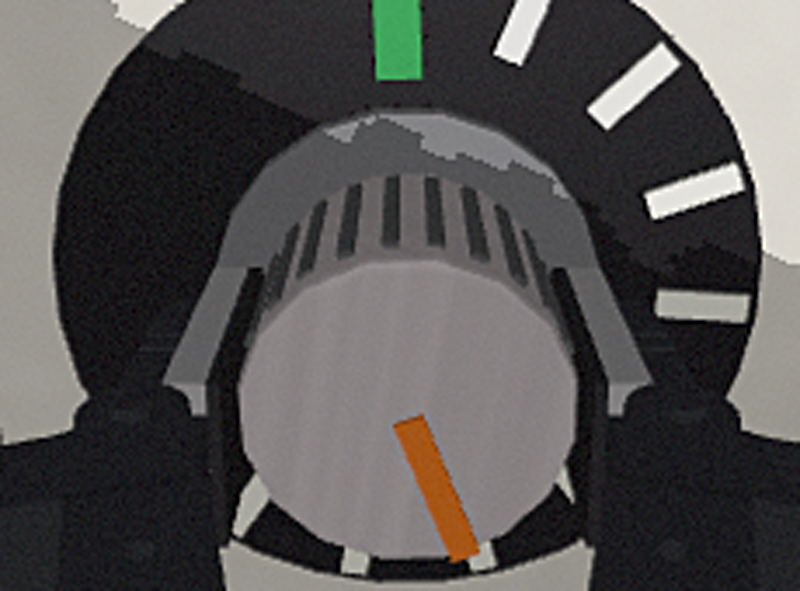

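The dial is at about 164°. I'll add 4° to centre on 7, and then pause.

>>> move_arm([
  [[0,0,0],[0,0,-0.5],-0.2],
  [[0,0,0],[0,0,0],-0.2],
  [[0,0,0],[0,0,0],-0.2],
  [[0,0,0],[0,0,0],-0.2],
  [[0,0,0],[0,0,0],-0.2],
])

```text
clock: 6.85
tcp_pos: [0.6732, 0.0119, 0.1724]
orientation: [0.002, 0.569, 0.823, 0.0]
wrist_force: [5.8, -2.3, -2.4]
finger_gap: 0.043
```

```bash
python3 -c "
from h import *
shot('pics/w6.png')"
```

```text
6.85 [0.6732 0.0119 0.1724] yaw_x 110.7 F [ 5.8 -2.3 -2.4] gap 0.043 j6 1.11
```

View pics/w6.png

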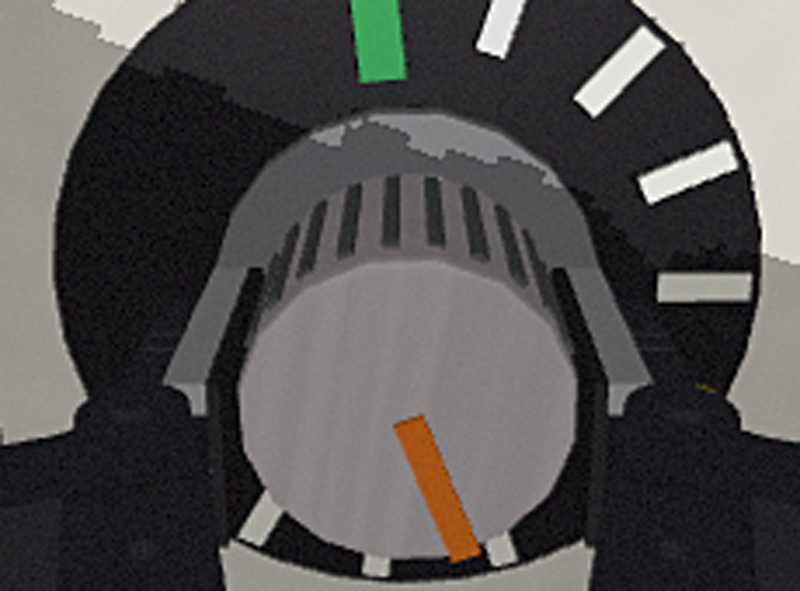

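The dial is on 7, by my estimate 167 to 168°. Now I turn it left 72° to 4.

>>> move_arm([
  [[0,0,0],[0,0,0.5],-0.2],
  [[0,0,0],[0,0,1],-0.2],
  [[0,0,0],[0,0,1],-0.2],
  [[0,0,0],[0,0,1],-0.2],
  [[0,0,0],[0,0,1],-0.2],
])

```text
clock: 7.4
tcp_pos: [0.6735, 0.0121, 0.1723]
orientation: [0.002, 0.284, 0.959, -0.0]
wrist_force: [6.1, -1.8, -2.5]
finger_gap: 0.0427
```

>>> move_arm([
  [[0,0,0],[0,0,1],-0.2],
  [[0,0,0],[0,0,1],-0.2],
  [[0,0,0],[0,0,1],-0.2],
  [[0,0,0],[0,0,1],-0.2],
  [[0,0,0],[0,0,0.5],-0.2],
])

```text
clock: 7.9
tcp_pos: [0.6736, 0.0125, 0.1724]
orientation: [0.002, -0.026, 1.0, -0.0]
wrist_force: [6.6, -0.4, -2.6]
finger_gap: 0.043
```

>>> move_arm([
  [[0,0,0],[0,0,0],-0.2],
  [[0,0,0],[0,0,0],-0.2],
  [[0,0,0],[0,0,0],-0.2],
  [[0,0,0],[0,0,0],-0.2],
])

```text
clock: 8.3
tcp_pos: [0.6736, 0.0125, 0.1724]
orientation: [0.002, -0.024, 1.0, -0.0]
wrist_force: [6.6, -1.2, -2.1]
finger_gap: 0.0427
```

```bash
python3 -c "
from h import *
shot('pics/w7.png')"
```

```text
8.3 [0.6736 0.0125 0.1724] yaw_x 182.7 F [ 6.6 -1.2 -2.1] gap 0.0427 j6 -0.15
```

View pics/w7.png

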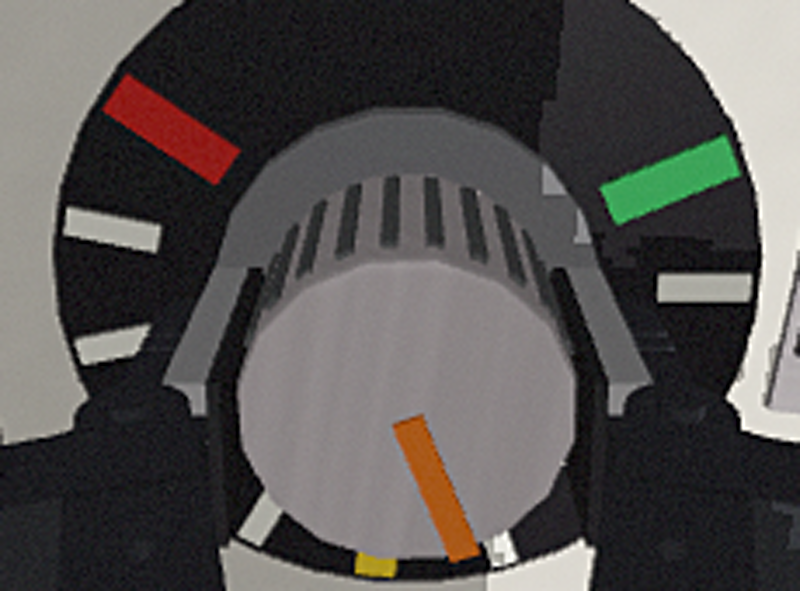

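The pointer sits on tick 4 (501,548) exactly as it sat on 7. Now I turn it right 48° to 6.

>>> move_arm([
  [[0,0,0],[0,0,-0.5],-0.2],
  [[0,0,0],[0,0,-1],-0.2],
  [[0,0,0],[0,0,-1],-0.2],
  [[0,0,0],[0,0,-1],-0.2],
  [[0,0,0],[0,0,-1],-0.2],
])

```text
clock: 8.85
tcp_pos: [0.6735, 0.0121, 0.1724]
orientation: [0.002, 0.289, 0.957, -0.0]
wrist_force: [6.4, -2.4, -1.3]
finger_gap: 0.0431
```

>>> move_arm([
  [[0,0,0],[0,0,-1],-0.2],
  [[0,0,0],[0,0,-0.5],-0.2],
  [[0,0,0],[0,0,0],-0.2],
  [[0,0,0],[0,0,0],-0.2],
  [[0,0,0],[0,0,0],-0.2],
])

```text
clock: 9.35
tcp_pos: [0.6734, 0.012, 0.1724]
orientation: [0.002, 0.385, 0.923, -0.0]
wrist_force: [6.0, -2.4, -2.7]
finger_gap: 0.043
```

```bash
python3 -c "
from h import *
shot('pics/w8.png')"
```

```text
9.35 [0.6734 0.012  0.1724] yaw_x 134.7 F [ 6.  -2.4 -2.7] gap 0.043 j6 0.69
```

View pics/w8.png

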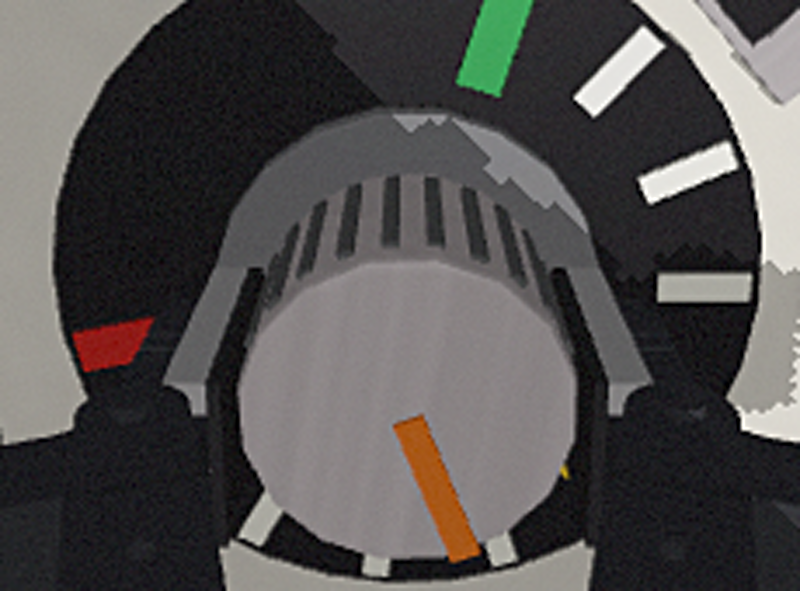

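It's on 6. I'll release and rise, then go to the bolt's outer side, turning the jaws along the box's x.

>>> move_arm([
  [[0,0,0],[0,0,0],0.4],
  [[0,0,0],[0,0,0],0.7],
  [[0,0,0],[0,0,0],0.7],
  [[0,0,0.4],[0,0,0],0.7],
  [[0,0,0.8],[0,0,0],0.7],
])

```text
clock: 9.9
tcp_pos: [0.6697, 0.0134, 0.2176]
orientation: [-0.003, 0.385, 0.923, -0.001]
wrist_force: [1.0, 1.2, 0.1]
finger_gap: 0.0727
```

>>> move_arm([
  [[0,0,0.4],[0,0,-0.8],0.3],
  [[0.05,0.8,0.1],[0,0,-1],0],
  [[0.05,1,0],[0,0,-1],-0.4],
  [[0.1,1,0],[0,0,-1],-1],
  [[0.05,0.7,0],[0,0,-1],-1],
])

```text
clock: 10.4
tcp_pos: [0.6814, 0.1556, 0.2404]
orientation: [-0.0, 0.669, 0.744, 0.0]
wrist_force: [0.2, 0.4, -0.3]
finger_gap: 0.0005
```

>>> move_arm([
  [[0,0.2,0],[0,0,-1],-1],
  [[0,0,0],[0,0,-0.2],-1],
  [[0,0,0],[0,0,0],-1],
  [[0,0,0],[0,0,0],-1],
])

```text
clock: 10.8
tcp_pos: [0.6817, 0.1602, 0.2403]
orientation: [0.0, 0.726, 0.687, -0.0]
wrist_force: [-0.1, -0.2, 0.1]
finger_gap: -0.0002
```

```bash
python3 -c "
from h import *
s,c=shot('pics/w9.png',0,0,512,384)
p=np.load('pose.npy');print(w2b(p,s['tcp_pos']))
shot('pics/s9.png',145,180,140,105,'scene')"
```

```text
10.8 [0.6817 0.1602 0.2403] yaw_x 86.8 F [-0.1 -0.2  0.1] gap -0.0002 j6 1.74
[ -1.48077354 148.36395489 240.32703389]
10.85 [0.6818 0.16   0.2404] yaw_x 86.8 F [-0.7 -1.  -0.5] gap 0.0005 j6 1.74
```

View pics/w9.png

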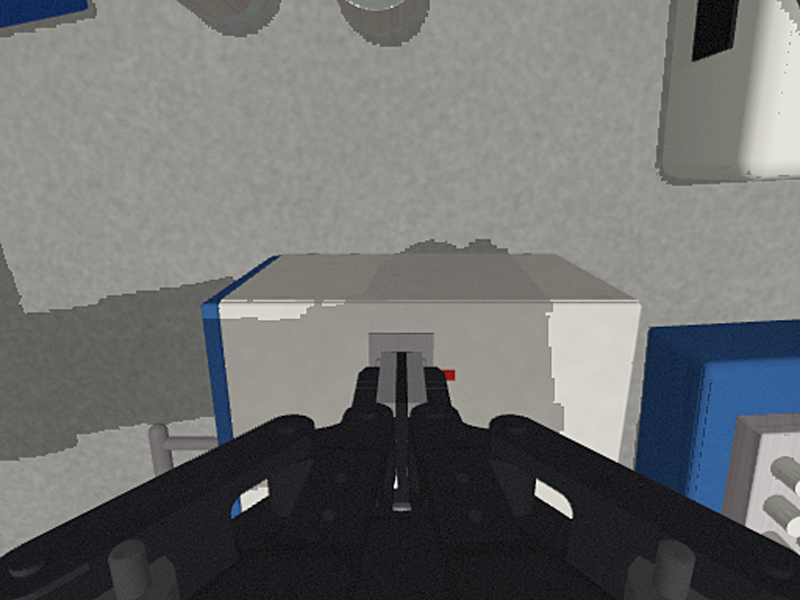

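View pics/s9.png

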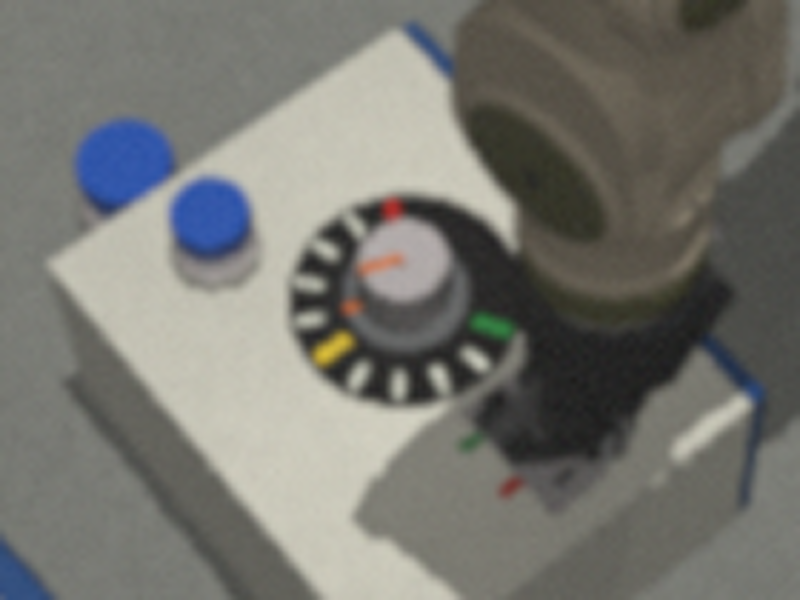

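The dial pointer is at tick 6 and the jar hasn't moved. The shut fingers are at box y = 148, outside the bolt knob's outer edge at 119. I'll go down and push.

>>> move_arm([
  [[0.03,0,-0.4],[0,0,0],-1],
  [[0,0,-0.5],[0,0,0],-1],
  [[0,0,-0.5],[0,0,0],-1],
  [[0,0,-0.3],[0,0,0],-1],
  [[0,0,0],[0,0,0],-1],
])

```text
clock: 11.4
tcp_pos: [0.6818, 0.1603, 0.1701]
orientation: [-0.001, 0.727, 0.687, -0.002]
wrist_force: [-0.5, -0.8, 0.1]
finger_gap: -0.0001
```

```bash
python3 -c "
from h import *
s,c=shot('pics/w10.png',100,150,300,220)
p=np.load('pose.npy');print(w2b(p,s['tcp_pos']))
shot('pics/d10.png',225,120,110,83,'side')"
```

```text
11.4 [0.6818 0.1603 0.1701] yaw_x 86.7 F [-0.5 -0.8  0.1] gap -0.0001 j6 1.74
[ -1.38796982 148.47914251 170.09173867]
11.45 [0.6825 0.1605 0.1717] yaw_x 86.7 F [ 0.2 -0.6  0.2] gap 0.0 j6 1.74
```

View pics/d10.png

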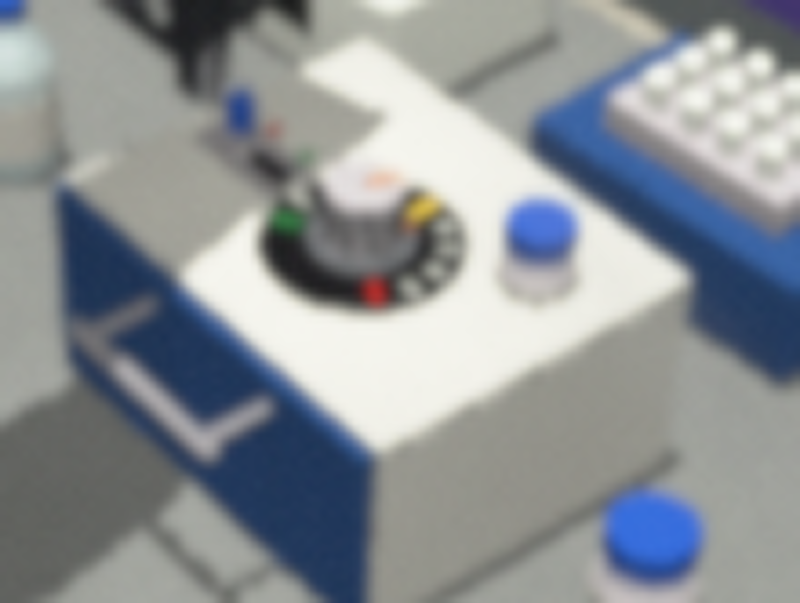

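The side view shows the shut fingers just beyond the bolt knob (240,108), tips clear of the box top. I'll push along the box's -y.

>>> move_arm([
  [[-0.01,-0.2,0],[0,0,0],-1],
  [[-0.01,-0.2,0],[0,0,0],-1],
  [[-0.01,-0.2,0],[0,0,0],-1],
  [[-0.01,-0.2,0],[0,0,0],-1],
  [[-0.01,-0.1,0],[0,0,0],-1],
])

```text
clock: 12.0
tcp_pos: [0.6813, 0.1242, 0.1729]
orientation: [0.0, 0.727, 0.686, 0.001]
wrist_force: [0.4, 1.8, 2.0]
finger_gap: -0.0
```

>>> move_arm([
  [[-0.01,-0.1,0],[0,0,0],-1],
  [[-0.01,-0.1,0],[0,0,0],-1],
  [[0,0,0],[0,0,0],-1],
])

```text
clock: 12.3
tcp_pos: [0.6801, 0.1164, 0.1722]
orientation: [0.0, 0.727, 0.687, -0.0]
wrist_force: [-0.9, -0.3, 0.2]
finger_gap: -0.0003
```

>>> move_arm([
  [[-0.01,-0.08,0],[0,0,0],-1],
  [[0,-0.06,0],[0,0,0],-1],
  [[0,0,0],[0,0,0],-1],
])

```text
clock: 12.6
tcp_pos: [0.6796, 0.1121, 0.1721]
orientation: [-0.001, 0.727, 0.687, 0.0]
wrist_force: [1.5, 3.7, 0.4]
finger_gap: 0.0
```

```bash
python3 -c "
from h import *
s,c=shot('pics/w11.png',100,150,300,220)
p=np.load('pose.npy');print(w2b(p,s['tcp_pos']))
shot('pics/d11.png',225,120,110,83,'side')"
```

```text
12.6 [0.6796 0.1121 0.1721] yaw_x 86.8 F [1.5 3.7 0.4] gap 0.0 j6 1.67
[ -0.82266963 100.24357188 172.12290415]
12.65 [0.6796 0.1121 0.1721] yaw_x 86.8 F [ 0.2  4.1 -0.2] gap 0.0002 j6 1.67
```

View pics/d11.png

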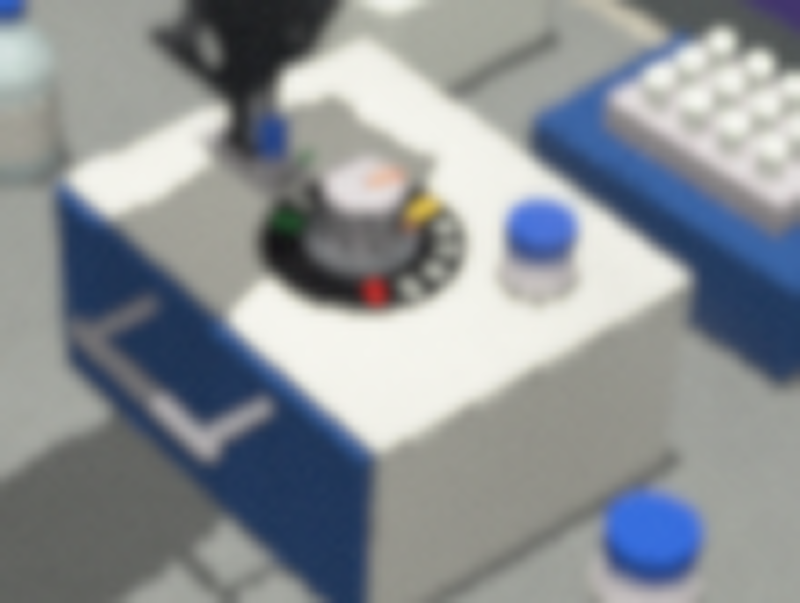

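>>> move_arm([
  [[0,-0.08,0],[0,0,0],-1],
  [[0,0,0],[0,0,0],-1],
  [[0,0,0],[0,0,0],-1],
])

```text
clock: 13.0
tcp_pos: [0.6796, 0.1118, 0.1722]
orientation: [-0.002, 0.726, 0.688, 0.002]
wrist_force: [0.8, 11.9, -0.4]
finger_gap: 0.0002
```

The bolt is at its stop: force rose to 12 N with no motion. I'll back off, rise and go above the handle.

>>> move_arm([
  [[0,0.4,0],[0,0,0],-1],
  [[0,0.1,0.5],[0,0,0],-1],
  [[0,0,0.9],[0,0,0],-0.5],
  [[-0.5,-0.3,0.3],[0,0,0],-0.15],
  [[-0.9,-0.6,0],[0,0,0],-0.15],
])

```text
clock: 13.5
tcp_pos: [0.6261, 0.0928, 0.2424]
orientation: [0.003, 0.726, 0.687, 0.002]
wrist_force: [1.7, -0.7, -1.0]
finger_gap: 0.0366
```

>>> move_arm([
  [[-0.9,-0.6,0],[0,0,0],-0.15],
  [[-0.9,-0.7,0],[0,0,0],-0.15],
  [[-0.6,-0.5,0],[0,0,0],-0.15],
  [[-0.1,-0.1,0],[0,0,0],-0.15],
  [[0,0,0],[0,0,0],-0.15],
])

```text
clock: 14.0
tcp_pos: [0.5234, 0.0156, 0.2409]
orientation: [0.001, 0.728, 0.686, -0.0]
wrist_force: [0.5, -0.5, 0.5]
finger_gap: 0.0364
```

```bash
python3 -c "
from h import *
s,c=shot('pics/w12.png',0,0,512,384)
p=np.load('pose.npy');print(w2b(p,s['tcp_pos']))
for q in [(-150,0,117),(-150,60,117),(-150,-60,117)]: print(wproj(s,c,b2w(p,q))*1.5625)
shot('pics/s12.png',145,180,140,105,'scene')"
```

```text
14.0 [0.5234 0.0156 0.2409] yaw_x 86.6 F [ 0.5 -0.5  0.5] gap 0.0364 j6 1.51
[-151.17529441   -5.17027981  240.87384664]
[[405.345634  285.3690408]]
[[405.75592473 174.77598626]]
[[404.98483302 382.6222315 ]]
14.05 [0.5243 0.0161 0.2408] yaw_x 86.7 F [ 0.8 -0.3  0.4] gap 0.0365 j6 1.51
```

View pics/w12.png

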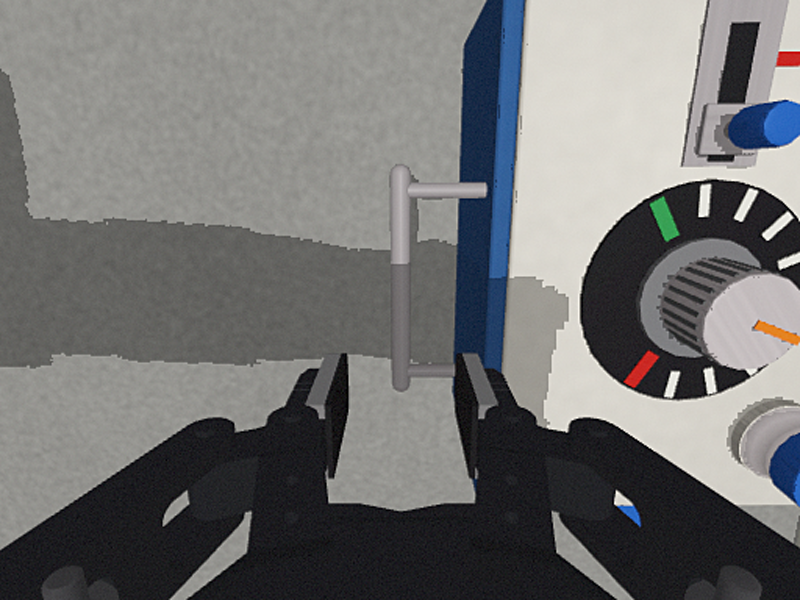

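View pics/s12.png

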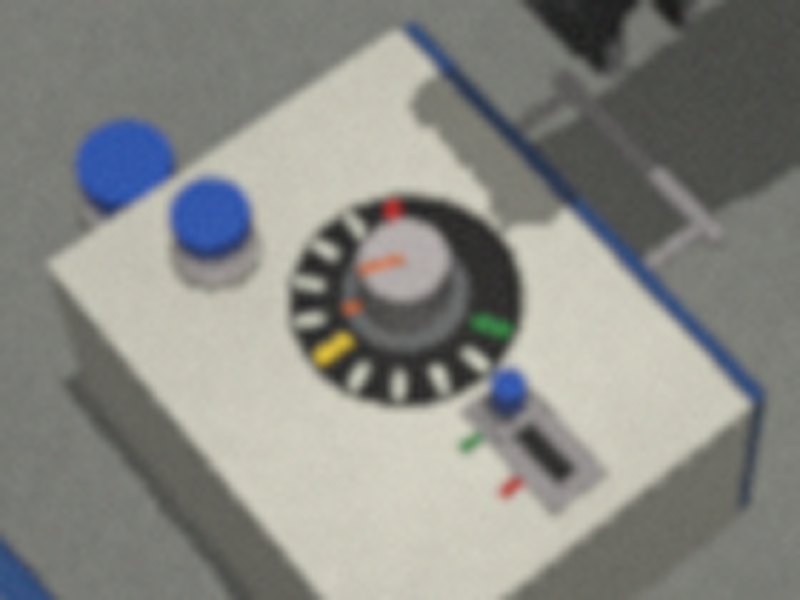

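The bolt is withdrawn and the pointer is still on 6. The handle bar at (401,275) lies midway between the jaws. I'll descend onto it.

>>> move_arm([
  [[0,0.12,-0.5],[0,0,0],-0.15],
  [[0,0,-0.8],[0,0,0],-0.15],
  [[0,0,-0.7],[0,0,0],-0.15],
  [[0,0,-0.5],[0,0,0],-0.15],
  [[0,0,-0.3],[0,0,0],-0.15],
])

```text
clock: 14.6
tcp_pos: [0.5237, 0.022, 0.1261]
orientation: [-0.001, 0.726, 0.687, -0.001]
wrist_force: [-0.2, -0.4, 0.7]
finger_gap: 0.0363
```

>>> move_arm([
  [[0,0,-0.2],[0,0,0],-0.15],
  [[0,0,-0.05],[0,0,0],-0.15],
  [[0,0,0],[0,0,0],-0.15],
], newtons=30)

```text
clock: 14.9
tcp_pos: [0.5244, 0.0212, 0.1187]
orientation: [0.0, 0.727, 0.687, 0.0]
wrist_force: [-0.3, 0.1, 0.4]
finger_gap: 0.0365
```

```bash
python3 -c "
from h import *
s,c=shot('pics/w13.png',0,0,512,384)
shot('pics/d13.png',215,120,110,83,'side')"
```

```text
14.9 [0.5244 0.0212 0.1187] yaw_x 86.8 F [-0.3  0.1  0.4] gap 0.0365 j6 1.51
14.95 [0.5246 0.0212 0.1191] yaw_x 86.8 F [-0.4 -0.8 -0.2] gap 0.0364 j6 1.51
```

View pics/w13.png

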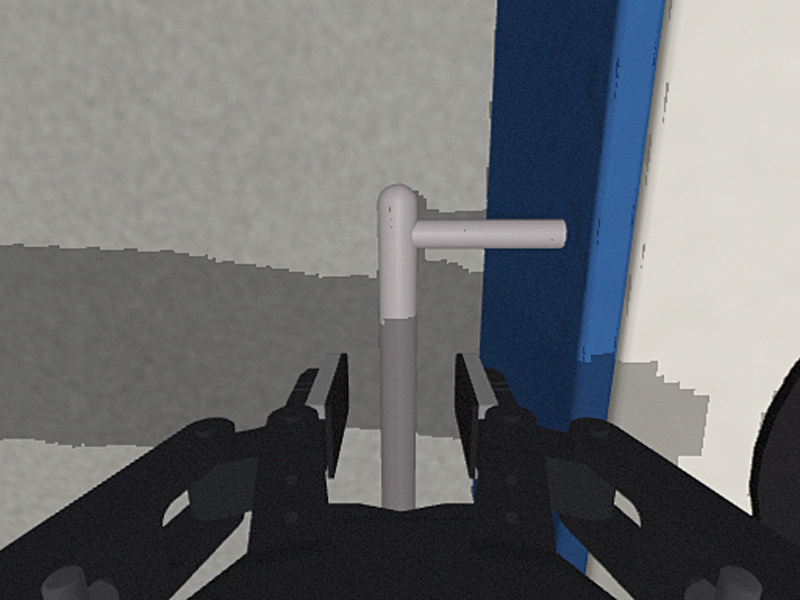

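View pics/d13.png

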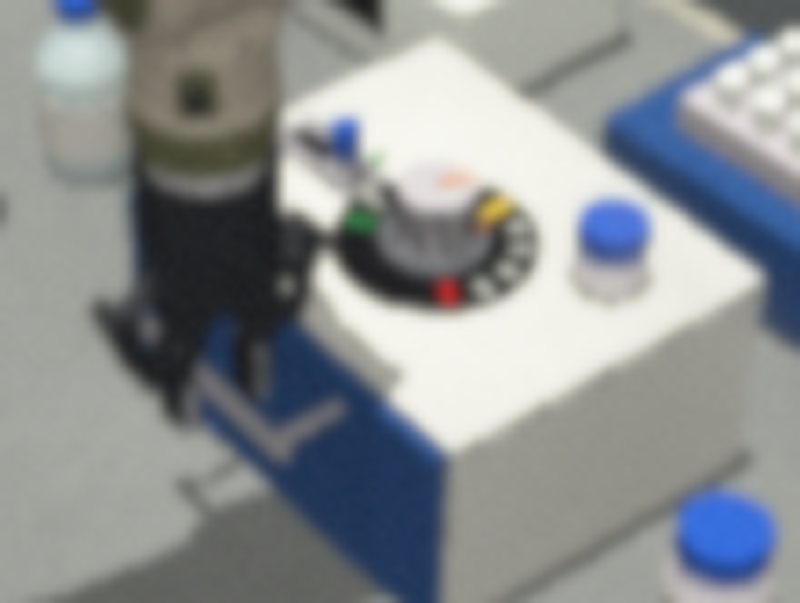

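The jaws straddle the bar (398,380). I'll close gently.

>>> move_arm([
  [[0,0,0],[0,0,0],-0.4],
  [[0,0,0],[0,0,0],-0.6],
  [[0,0,0],[0,0,0],-0.8],
  [[0,0,0],[0,0,0],-0.9],
  [[0,0,0],[0,0,0],-0.9],
])

```text
clock: 15.5
tcp_pos: [0.5234, 0.0211, 0.1189]
orientation: [-0.0, 0.727, 0.687, -0.0]
wrist_force: [-2.9, -0.0, 6.3]
finger_gap: 0.0101
```

>>> move_arm([
  [[-0.03,0,0],[0,0,0],-0.9],
  [[-0.05,0,0],[0,0,0],-0.9],
  [[-0.07,0.005,0],[0,0,0],-0.9],
  [[-0.09,0.005,0],[0,0,0],-0.9],
  [[-0.1,0.006,0],[0,0,0],-0.9],
])

```text
clock: 16.0
tcp_pos: [0.5107, 0.0218, 0.1189]
orientation: [0.001, 0.727, 0.687, 0.001]
wrist_force: [2.3, 1.0, 5.4]
finger_gap: 0.0099
```

>>> move_arm([
  [[-0.1,0.006,0],[0,0,0],-0.9],
  [[-0.1,0.006,0],[0,0,0],-0.9],
  [[-0.1,0.006,0],[0,0,0],-0.9],
  [[-0.1,0.006,0],[0,0,0],-0.9],
  [[-0.1,0.006,0],[0,0,0],-0.9],
])

```text
clock: 16.5
tcp_pos: [0.4904, 0.0229, 0.1189]
orientation: [0.001, 0.727, 0.687, 0.001]
wrist_force: [2.3, 0.8, 5.4]
finger_gap: 0.0097
```

>>> move_arm([
  [[-0.1,0.006,0],[0,0,0],-0.9],
  [[-0.1,0.006,0],[0,0,0],-0.9],
  [[-0.1,0.006,0],[0,0,0],-0.9],
  [[-0.1,0.006,0],[0,0,0],-0.9],
  [[-0.1,0.006,0],[0,0,0],-0.9],
])

```text
clock: 17.0
tcp_pos: [0.4704, 0.0241, 0.1189]
orientation: [0.001, 0.727, 0.687, 0.0]
wrist_force: [2.2, -0.0, 5.4]
finger_gap: 0.0102
```

>>> move_arm([
  [[-0.1,0.006,0],[0,0,0],-0.9],
  [[-0.1,0.006,0],[0,0,0],-0.9],
  [[-0.1,0.006,0],[0,0,0],-0.9],
  [[-0.1,0.006,0],[0,0,0],-0.9],
  [[-0.1,0.006,0],[0,0,0],-0.9],
])

```text
clock: 17.5
tcp_pos: [0.4504, 0.0252, 0.1189]
orientation: [0.001, 0.727, 0.687, 0.0]
wrist_force: [2.0, -0.3, 5.4]
finger_gap: 0.0097
```

>>> move_arm([
  [[-0.1,0.006,0],[0,0,0],-0.9],
  [[-0.08,0.005,0],[0,0,0],-0.9],
  [[-0.06,0.003,0],[0,0,0],-0.9],
  [[-0.05,0.003,0],[0,0,0],-0.9],
  [[-0.03,0,0],[0,0,0],-0.9],
])

```text
clock: 18.0
tcp_pos: [0.4376, 0.0259, 0.1189]
orientation: [0.001, 0.727, 0.687, 0.0]
wrist_force: [2.1, 0.5, 5.8]
finger_gap: 0.0099
```

85.8 mm out so far. I'll creep to the stop.

>>> move_arm([
  [[-0.03,0.002,0],[0,0,0],-0.9],
  [[-0.03,0.002,0],[0,0,0],-0.9],
  [[-0.03,0,0],[0,0,0],-0.9],
  [[-0.02,0,0],[0,0,0],-0.9],
  [[0,0,0],[0,0,0],-0.9],
])

```text
clock: 18.5
tcp_pos: [0.4334, 0.0262, 0.1189]
orientation: [0.001, 0.727, 0.687, 0.001]
wrist_force: [2.6, 0.5, 5.9]
finger_gap: 0.0101
```

>>> move_arm([
  [[-0.03,0,0],[0,0,0],-0.9],
  [[0,0,0],[0,0,0],-0.9],
  [[0,0,0],[0,0,0],-0.9],
])

```text
clock: 18.8
tcp_pos: [0.4334, 0.0262, 0.1189]
orientation: [0.001, 0.727, 0.687, 0.001]
wrist_force: [5.9, 1.0, 3.0]
finger_gap: 0.0097
```

```bash
python3 -c "
from h import *
shot('pics/s14.png',145,160,160,120,'scene')"
```

```text
18.8 [0.4334 0.0262 0.1189] yaw_x 86.7 F [5.9 1.  3. ] gap 0.0097 j6 1.5
```

View pics/s14.png

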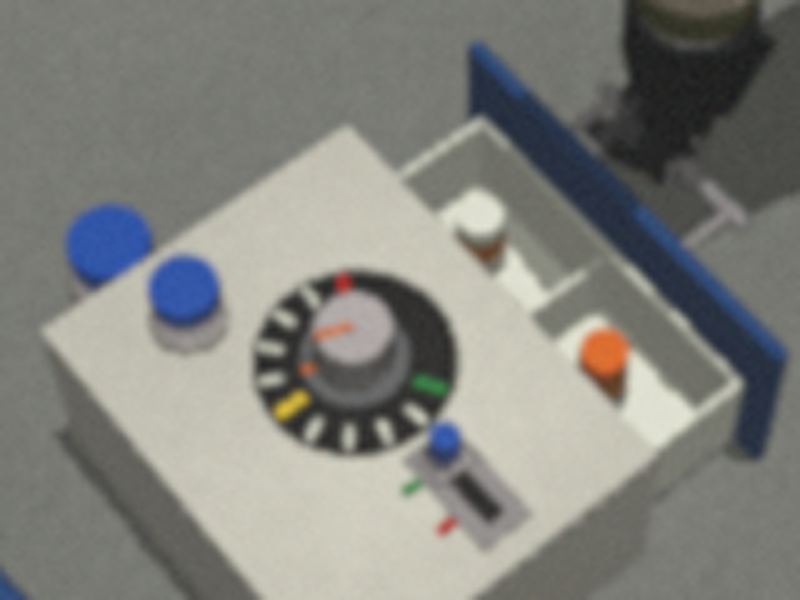

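The drawer is at its stop and both vials are standing, white cap at (480,220) and orange cap at (605,355). I'll let go and rise.

>>> move_arm([
  [[0.03,0,0],[0,0,0],-0.7],
  [[0,0,0],[0,0,0],-0.4],
  [[0,0,0],[0,0,0],-0.2],
  [[0,0,0],[0,0,0],-0.2],
  [[0,0,0.2],[0,0,0],-0.2],
])

```text
clock: 19.35
tcp_pos: [0.4315, 0.0263, 0.1254]
orientation: [-0.001, 0.727, 0.687, -0.001]
wrist_force: [1.0, -0.2, -0.4]
finger_gap: 0.0342
```

>>> move_arm([
  [[0,0,0.5],[0,0,0],-0.2],
  [[0,0,0.8],[0,0,0],-0.2],
  [[0,0,0.9],[0,0,0],-0.2],
  [[0,0,0.7],[0,0,0],-0.2],
  [[0,0,0.3],[0,0,0],-0.2],
])

```text
clock: 19.85
tcp_pos: [0.4341, 0.0261, 0.2575]
orientation: [0.002, 0.727, 0.687, 0.001]
wrist_force: [0.9, -0.8, -0.6]
finger_gap: 0.0344
```

>>> move_arm([
  [[0,0,0],[0,0,0],-0.2],
  [[0,0,0],[0,0,0],-0.2],
])

```text
clock: 20.05
tcp_pos: [0.4325, 0.0263, 0.2534]
orientation: [-0.0, 0.727, 0.687, -0.0]
wrist_force: [-0.6, 0.7, 0.9]
finger_gap: 0.0343
```

```bash
python3 -c "
from h import *
shot('pics/w15.png',0,0,512,384)
shot('pics/s15.png',0,0,512,384,'scene')"
```

```text
20.05 [0.4325 0.0263 0.2534] yaw_x 86.7 F [-0.6  0.7  0.9] gap 0.0343 j6 1.5
20.1 [0.4321 0.0263 0.2528] yaw_x 86.7 F [-0.4 -0.  -0.2] gap 0.0343 j6 1.5
```

View pics/w15.png

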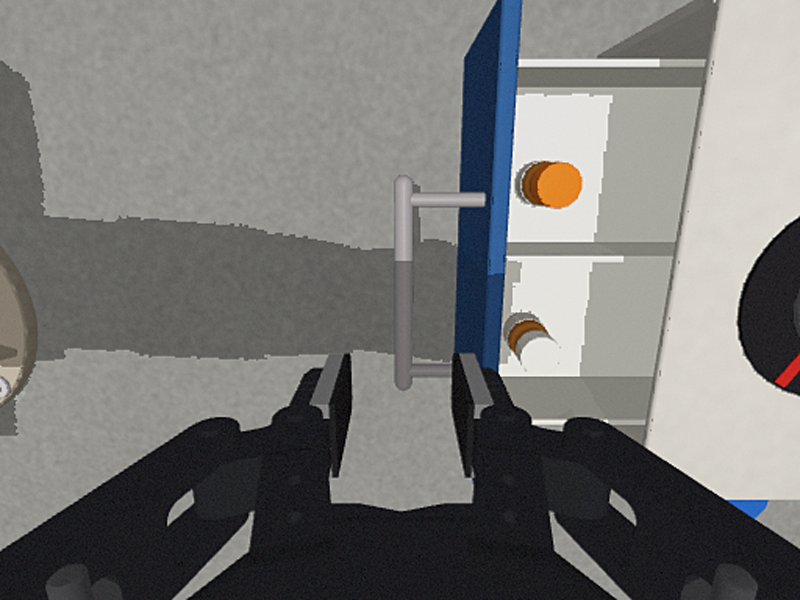

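View pics/s15.png

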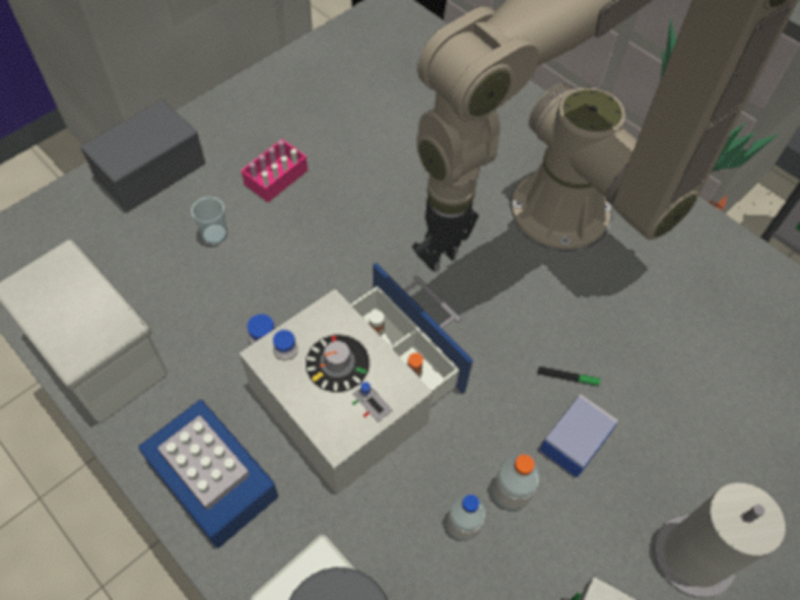

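The drawer is fully out with both vials upright, at (558,185) and (535,345) in the wrist view. The dial is on 6, the bolt is withdrawn, nothing on the bench has moved, and the gripper is clear.

```bash
python3 -c "
from workcell import job
print(job.hand_in())"
```

```text
the job is handed in; nothing more can be done
None
```

I unlocked the box, opened the drawer to its stop and handed the job in at about 20 s of the 67 s allowed. No verdict was reported.

- **Dial:** I turned it right to 7, left to 4, then right to 6, pausing on each. I read each position from the wrist camera as within a few degrees of the number. The last pictures still show it on 6.
- **Bolt:** I pushed it until force rose to about 12 N with no further motion. The camera shows it fully over towards the dial.
- **Drawer:** I pulled it slowly, about 90 mm, until the force rose and it moved no further. Both vials are standing.
- **Surroundings:** The jar on the box and everything else on the bench look unmoved. The gripper is clear and touching nothing, with wrist force near zero.

**Disagreements:**
- The first scene-camera reading of the dial (about 16°) differed from the wrist camera's (about 22.5°). I used the wrist value, and it matched every later check.
- The wrist-only fit of the box position was up to 5 mm off the scene-and-side fit. Gripping the dial confirmed the scene-and-side fit to about 1 mm.

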